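# Hold the gas charger on the cell's tilted valve nipple

### The arm

A 6-joint arm with a two-finger parallel gripper is mounted at the origin on the work surface. World frame = base frame: x ahead of the robot, y to its left, z up, the work surface at z = 0. Lengths are in m, angles in degrees, forces in N, time in s.
With the tool pointing down it reaches from about 0.3 to 0.75 m from the base axis. Payload 8.5 kg.
Tool frame: the origin (TCP) lies on the centre line of the jaws, within the pads' length; the fingertips stand 14 mm ahead of it and the grasp point (between the pads) lies 5 mm behind it; z points along the fingers, x is the direction in which the jaws open and shut, and the axes are right-handed (so a half turn about z gives the same grasp; the last joint's range is limited). The gripper opens to 85 mm and grips with 20 to 120 N. Pads are 22 mm wide; open, the fingers measure 114 mm over their backs; the gripper's body (76 mm by 85 mm) begins 54 mm behind the grasp point. The pads swing forward as they close: fully open they stand 13 mm farther back than shut.
Start: joints at [-89.628, 21.807, 74.336, -0, 83.858, -12.336], TCP at [0.121, -0.537, 0.245] pointing down, gripper open.
Joint ranges: [-178.18, 178.18], [-50.72, 133.34], [12.68, 142.11], [-81.47, 261.47], [9.98, 163.14], [-165.26, 165.26]. Speed limits (degrees/s): [136.94, 136.94, 180, 180, 180, 180].

### API

Orientations are given as a 3x3 rotation matrix whose columns are the frame's x, y, z axes.
In Python, from rig import * gives the robot as it stands.
- The arm moves only by the shell command python3 -m crank 'ROWS' [FORCE]. ROWS is JSON, one flat list of numbers, 7 for each row, row after row: the turn, a rotation vector about the world's x, y, z in rad, then the shift along the world's x, y, z in m, then the opening in per cent of the stroke, from 0 (shut) to 100 (fully open). A call has 1 to 20 rows; each row shifts and turns the commanded pose from where the row before left it; what a row does not reach is not made up. A row lasts 1/10 s, in which the tool goes at most 50 mm and 8.59 degrees, less where a joint would pass 70% of its speed; a pose out of reach is approached as far as the arm can. A call is refused whole if a number of a shift passes 0.05 or a number of a turn 0.15, either way. A call with a gripper value outside its range is refused whole. The fingers move at their own pace and stop on an object; FORCE is the grip in N (left out, the last holds). Time passes only in rows, so rows that do not move let the fingers close. It gives the time, the measured TCP pose, the force and the opening at its end, in the units of the state.
- observe(): the state, without advancing time (a new reading comes with each control period).
- get_image(name): name is "scene" or "top" or "wrist"; returns a dict with "frame" (400x640x3 uint8, red, green, blue), "fov_y" (degrees; the focal length in pixels is half the picture's height over the tangent of half this angle, whatever the lens; pixels are square), "cx", "cy" (the principal point, pixels), "k1" (the pictures are not rectified: a ray, as slopes to the right and down, at radius r is drawn at 1 + k1 r^2 times it, then the intrinsics apply), "world_to_cam" (4x4, takes a point from world to camera coordinates). Camera axes: x right, y up, looking along -z (the intrinsics and any distortion apply to the point x, -y, -z); pixel columns grow to the right and rows downward; lengths in m; the calibration is good to about 2 mm. A picture is of the moment at which its call begins. There is no depth.
- close_job(): hands the job in, once; it reports no verdict.
The state is a dict: "time_s": time; "q": joint angles; "qvel": joint speeds; "joint_efforts": joint torques, N m; "position": TCP position; "tool_rot": TCP orientation; "ft_force": force on the tool from outside, world axes, zero at the start; "wrist_torque": the same for the moment, N m; "grip_width": finger opening in m.
Only numpy, scipy, OpenCV 4.12 (cv2) and the standard library are available. Lean on these libraries where they do the work, as an engineer would, in place of code of your own. Each camera call takes 0.05 s, during which the arm holds its last target. There are 200 camera calls.

### The job

Purge the electrolysis cell: take the thicker metal gas charger out of its ring stand and press the coupler at its lower end squarely onto the tilted brass nipple of the cell until it snaps and sits fully home on the nipple's flange. The valve spring pushes back, so finish while still gripping the charger and holding it pressed fully home. Leave the other things on the bench where they are.

Things in the scene. Friction and masses are not known exactly. Their poses are not given: they have to be found in the camera images.
- charger: Gas charger, plain metal cylinder, 0.22 kg, 100 mm tall, upright in a black ring stand. Origin: centre of its lower face (coupler mouth); +z along its axis to the other end. From the origin up: steel 8-sided coupler 34 mm across to 28 mm; 33 mm neck; smooth aluminium body 30 mm in diameter from 40 to 92 mm (grip here); rounded top. Its turn about its own axis does not matter.
- floor_of_socket (a point): Floor of the socket in the charger's lower face, on its axis 26 mm above the mouth. The socket is 25 mm wide at the mouth, narrows to an 18.4 mm bore from 4 to 8 mm up, then is 24 mm wide up to this flat floor.
- stand: Black plastic ring stand that the charger starts in, fixed, 68 mm outside diameter, 41 mm hole, 22 mm high, open below: the charger stands on the bench. Origin on the bench at the ring's centre. It may be the left or the right one of two equal stands.
- slim_charger: A slimmer charger of the wrong size, 22 mm in diameter at the foot and 19 mm above, 85 mm tall, upright in the other stand. Leave it. Origin: centre of its lower face.
- nipple: Brass valve nipple fixed on the cell, tilted 25 degrees (0.436 rad) from vertical towards the robot's side. Origin: centre of its flange's upper face (flange 38 mm across, a solid stop, 70 mm above the bench); +z out along its axis. Shaft 16 mm in diameter, 24 mm long, last 4 mm coned. Home: charger origin on this origin, both +z axes in line, mouth resting on the flange.
- snap (a point): Point on the nipple's axis 12 mm above the flange, where three sprung steel balls stand 3 mm proud of the shaft. The coupler's bore pushes them in (about 5 to 8 N) and snaps past them just before it is home.
- stem (a joint): How far the sprung valve pin (8 mm in diameter) at the nipple's tip is pressed in, m. 0 at rest, its round tip 32 mm above the flange; about 0.006 with the charger fully home. Its spring gives 5 N at first and 14 N at home, stronger than the snap: a charger let go is pushed back by 2 mm or more, or right off.
- cell: Electrolysis cell, fixed, turned up to 0.6 rad either way: clear foot plate 200 x 120 x 10 mm with the valve post and, centred 100 mm in +x of the origin, an open clear tank 75 x 110 mm in plan, top edge 75 mm and electrode rods 81 mm above the bench. Origin: on the bench below the nipple's flange centre; the nipple leans to -x.
- jar: Bystander: small amber jar, 40 mm in diameter, 55 mm tall, origin under its centre.
- washer: Bystander: brass ring lying flat, 44 mm across, 8 mm thick, origin under its centre.
- dish: Bystander: glass bowl, 110 mm across, 45 mm tall, origin under its centre.
- beaker: Bystander: glass beaker, 66 mm across, 80 mm tall, origin under its centre.
- screwdriver: Bystander: screwdriver lying on the bench.
- bottle: Bystander: white bottle, 60 mm in diameter, 140 mm tall, origin under its centre.
- plate: Bystander: dark steel electrode plate lying flat, 70 x 50 x 5 mm, origin under its centre.
Mind the look-alikes: they are no part of the job. What is shaped like the cell but red is not meant.

How it is judged (in metres and radians):
On the way, in this order (a step that is already met when the one before it is completed fails the run):
1. the charger is lifted clear of its stand in the gripper (height (world z) of charger above 0.04 m and contact force between the fingers and charger above 1 N), for 0.1 s.
2. the coupler has snapped onto the nipple and sits fully home and square (distance between charger and nipple below 0.003 m and angle between the z axis of charger and the z axis of nipple, either way round below 0.1 rad and value of joint stem above 0.0045 m), for 0.2 s.
At the end, for the whole second after the job is handed in: The charger is held by the gripper, at rest, fully home on the nipple: its mouth within 3 mm of the flange centre, its axis within 0.1 rad of the nipple's, the valve pin pressed in more than 4.5 mm, the charger pressing on the nipple with more than 5 N (all of step 2 and contact force between charger and nipple above 5 N and contact force between the fingers and charger above 3 N and linear speed of charger below 0.02 m/s); the arm keeps its last pose, push and grip.
It fails at once if another thing on the bench is displaced by more than 30 mm (distance of any of slim_charger, jar, washer, dish, beaker, screwdriver, bottle, plate from where it was at the start of the episode above 0.03 m).
It also fails if it takes over 45 s, if anything falls off the work surface, if the arm or the gripper's body presses on something with over 40 N, if the wrist force passes 120 N, or if a joint passes its speed limit or range.

## Working session

There is one attempt and no reset: what is moved stays moved. The work goes in short steps, Python scripts to look and compute and a shell command to move; the robot and the scene stay as the last step left them, time stands still between calls to the robot, and variables do not carry over. Pictures are saved under pics/ and viewed, about 8 in all and at most 12, crops included, and the job is handed in when it is done.

```bash
ls; mkdir -p pics
cat > h.py <<'E'
from rig import *
import numpy as np, cv2
def cam(n):
    d=get_image(n); return d
def ray(d,u,v):
    f=200/np.tan(np.radians(d["fov_y"]/2)); k=d["k1"]
    a=np.array([(u-d["cx"])/f,(v-d["cy"])/f]); s=a.copy()
    for _ in range(30): s=a/(1+k*(s@s))
    T=np.array(d["world_to_cam"]); R=T[:3,:3]
    r=R.T@np.array([s[0],-s[1],-1]); return -R.T@T[:3,3], r/np.linalg.norm(r)
def onz(d,u,v,z):
    o,r=ray(d,u,v); return o+r*(z-o[2])/r[2]
def proj(d,p):
    f=200/np.tan(np.radians(d["fov_y"]/2)); T=np.array(d["world_to_cam"])
    c=T[:3,:3]@np.array(p)+T[:3,3]; s=np.array([c[0],-c[1]])/-c[2]
    s=s*(1+d["k1"]*(s@s)); return np.array([d["cx"],d["cy"]])+f*s
def cross(d1,p1,d2,p2):
    o1,r1=ray(d1,*p1); o2,r2=ray(d2,*p2)
    t=np.linalg.lstsq(np.c_[r1,-r2],o2-o1,rcond=None)[0]
    a=o1+t[0]*r1; b=o2+t[1]*r2; return (a+b)/2,np.linalg.norm(a-b)
E
python3 - <<'E'
from h import *
import pickle
D={}
for n in ("scene","top","wrist"):
    d=cam(n); D[n]=d; cv2.imwrite(f"pics/{n}0.png",cv2.cvtColor(d["frame"],cv2.COLOR_RGB2BGR))
    print(n,d["fov_y"],d["cx"],d["cy"],d["k1"],ray(d,320,200))
pickle.dump(D,open("D0.pkl","wb"))
print(observe())
E
```

```text
pics
scene 57.86247871610073 313.09606900638397 200.8514020742556 0.01911932856606704 (array([ 0.74734167, -0.42685584,  0.87049746]), array([-0.24579642,  0.48003254, -0.84211215]))
top 57.5701058953937 315.7728540239077 201.7666510297833 -0.03375669918968089 (array([ 0.41725393, -0.00531601,  1.17798716]), array([ 0.05840026,  0.00353943, -0.99828697]))
wrist 62.73611416878601 321.617985816444 198.81540263857983 -0.034565684700522396 (array([ 0.19328135, -0.52052465,  0.37377503]), array([-0.2847212 , -0.05745397, -0.95688708]))
{'time_s': 0.15, 'q': array([-8.96294609e+01,  2.18313425e+01,  7.43710196e+01,  1.15474762e-03,
        8.38584928e+01, -1.23341663e+01]), 'qvel': array([ 0.08630014, -0.11340296, -0.18411288,  0.06534193, -0.01489063,
        0.00445826]), 'joint_efforts': array([ 4.79187904e-03, -4.48623025e+01, -2.31347018e+01, -1.09280065e-04,
        3.78287470e-03, -9.61917777e-06]), 'position': array([ 0.12097585, -0.5363231 ,  0.24488305]), 'tool_rot': array([[ 2.19924212e-01, -9.75516961e-01,  1.31692477e-05],
       [-9.75516414e-01, -2.19924075e-01,  1.06222636e-03],
       [-1.03332359e-03, -2.46456112e-04, -9.99999436e-01]]), 'ft_force': array([ 1.12640107,  0.44911383, -0.0858982 ]), 'wrist_torque': array([-0.02174484,  0.02062668,  0.02448499]), 'grip_width': 0.08496924002409978}
```

View pics/scene0.png

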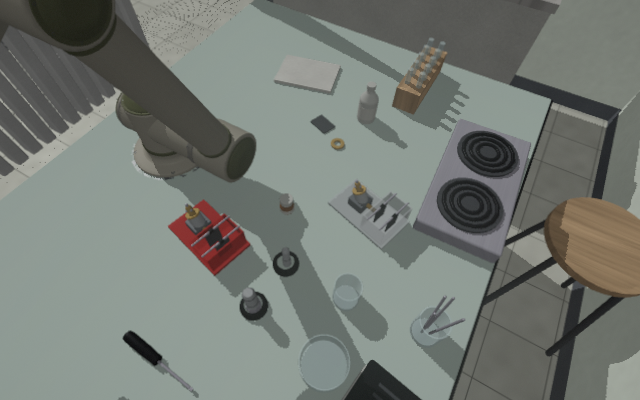

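View pics/top0.png

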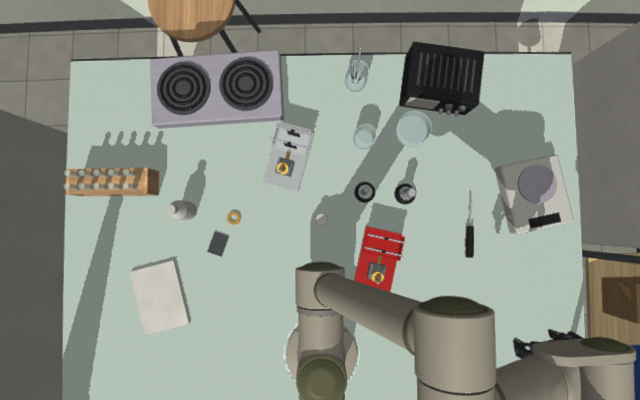

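Pictures 1–2 show two stands: scene (286,262)/top (364,191) and scene (254,304)/top (405,193), the latter looking thicker. The clear cell is at scene (365,205)/top (288,160). The red look-alike at scene (208,235)/top (378,262) is not meant. I'll check the choice in a close crop.

Run:
```python
from h import *
import pickle
D=pickle.load(open("D0.pkl","rb"))
def crop(n,x,y,w,h,s): return cv2.resize(cv2.cvtColor(D[n]["frame"],cv2.COLOR_RGB2BGR)[y:y+h,x:x+w],(w*s,h*s),interpolation=cv2.INTER_CUBIC)
a=crop("scene",225,230,80,100,5); b=crop("scene",325,165,90,85,4)   # 400x500 ; 360x340
c=crop("top",345,170,80,40,4) #320x160
d=crop("top",255,115,70,80,5)[:250]
W=np.zeros((590,780,3),np.uint8)
W[:500,:400]=a; W[:340,400:760]=b; W[340:590,410:760]=crop("top",258,120,70,50,5)
cv2.imwrite("pics/c1.png",W)
T=D["top"];S=D["scene"]
for nm,z,pt,ps in (("standL",.022,(364.5,191.5),(286,260)),("standR",.022,(405,193),(254,303))):
    print(nm,onz(T,*pt,z),onz(S,*ps,z))
print("nipple flange", cross(T,(284.5,168),S,(358,192)))
print("jar",onz(T,321,219,.055),"redflange",onz(T,378,272,.07),"beaker",onz(T,364,136,.08),"dish",onz(T,413,128,.045))
```

```text
standL [ 0.51063381 -0.14299761  0.022     ] [ 0.51567205 -0.14240608  0.022     ]
standR [ 0.50464175 -0.27163018  0.022     ] [ 0.50994748 -0.27175677  0.022     ]
nipple flange (array([0.58455122, 0.10865299, 0.06071615]), np.float64(0.00391354462222687))
jar [ 0.42427572 -0.00388289  0.055     ] redflange [ 0.26293022 -0.17434554  0.07      ] beaker [ 0.67571493 -0.13738071  0.08      ] dish [ 0.70799994 -0.29636633  0.045     ]
```

View pics/c1.png

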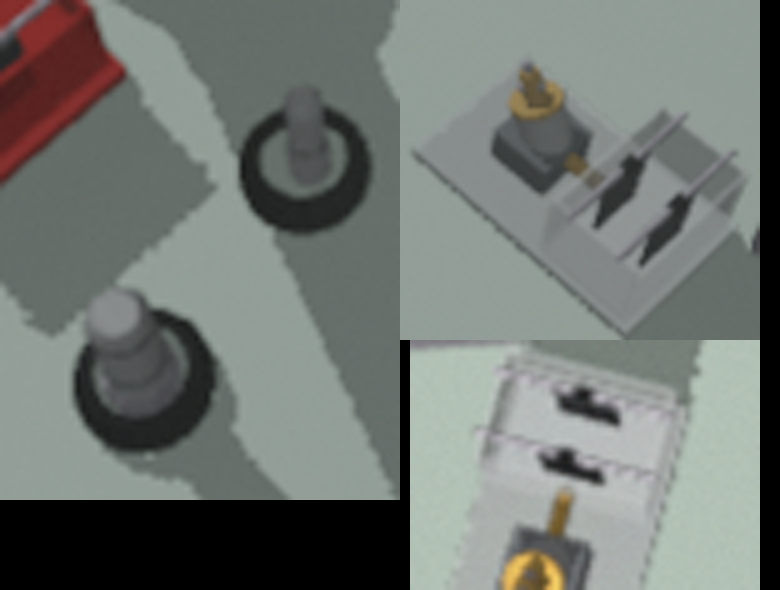

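Picture 3 shows the thick charger in the right-hand stand (scene ≈ (250,300), top (405,193)) and the slim one in the left-hand stand. The nipple's flange is at scene ≈ (359,190)/top (284.5,168), leaning to the robot. I'll go above the charger, with the jaws turned to match the cell.

```bash
python3 -m crank '[0,0,-0.045,0.032,0.022,0.0045,100, 0,0,-0.045,0.032,0.022,0.0045,100, 0,0,-0.045,0.032,0.022,0.0045,100, 0,0,-0.045,0.032,0.022,0.0045,100, 0,0,-0.045,0.032,0.022,0.0045,100, 0,0,-0.045,0.032,0.022,0.0045,100, 0,0,-0.045,0.032,0.022,0.0045,100, 0,0,-0.045,0.032,0.022,0.0045,100, 0,0,-0.045,0.032,0.022,0.0045,100, 0,0,-0.045,0.032,0.022,0.0045,100, 0,0,-0.045,0.032,0.022,0.0045,100, 0,0,-0.045,0.032,0.022,0.0045,100, 0,0,0,0,0,0,100, 0,0,0,0,0,0,100]'
python3 - <<'E'
from h import *
import pickle
d=cam("wrist"); pickle.dump(d,open("w1.pkl","wb"))
cv2.imwrite("pics/w1.png",cv2.cvtColor(d["frame"],cv2.COLOR_RGB2BGR))
print([proj(d,(.507,-.272,z)) for z in (0,.1)])
E
```

```text
time_s: 1.55
position: [0.5052, -0.2721, 0.2988]
tool_rot: [[-0.311, -0.95, -0.001], [-0.95, 0.311, 0.0], [-0.0, 0.001, -1.0]]
ft_force: [-0.3, -0.9, -0.1]
grip_width: 0.0855
[array([321.36791512, 157.80804306]), array([321.26526803, 174.29730062])]
```

View pics/w1.png

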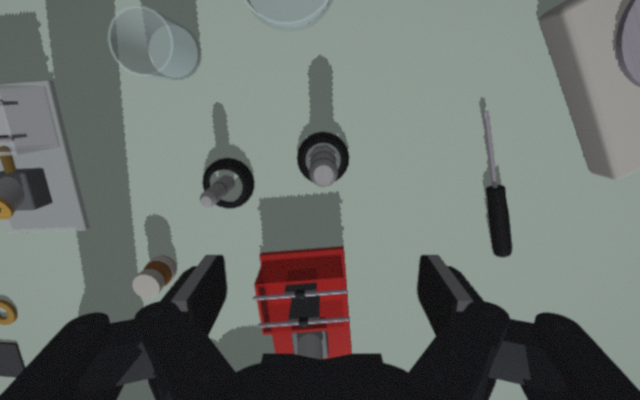

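Picture 4 shows the thick charger's top at (323,175) and its ring at (323,158), within 2 px of the prediction. The slim one is at (218,190). Next, a clean close look at the nipple before grasping.

```bash
python3 -m crank '[0,0,0,0.006,0.038,0,100, 0,0,0,0.006,0.038,0,100, 0,0,0,0.006,0.038,0,100, 0,0,0,0.006,0.038,0,100, 0,0,0,0.006,0.038,0,100, 0,0,0,0.006,0.038,0,100, 0,0,0,0.006,0.038,0,100, 0,0,0,0.006,0.038,0,100, 0,0,0,0.006,0.038,-0.01,100, 0,0,0,0.006,0.038,-0.01,100, 0,0,0,0,0,0,100, 0,0,0,0,0,0,100]'
python3 - <<'E'
from h import *
import pickle
w=pickle.load(open("w1.pkl","rb")); print("charger top",onz(w,323,175,.098),"ring",onz(w,323,158,.022))
d=cam("wrist"); pickle.dump(d,open("w2.pkl","wb"))
im=cv2.cvtColor(d["frame"],cv2.COLOR_RGB2BGR)
p=proj(d,(.575,.108,.08)); print(p)
x=int(np.clip(p[0]-130,0,380)); y=int(np.clip(p[1]-130,0,160))
print(x,y); cv2.imwrite("pics/w2.png",cv2.resize(im[y:y+240,x:x+260],None,fx=2.5,fy=2.5,interpolation=cv2.INTER_CUBIC))
E
```

```text
time_s: 2.8
position: [0.5648, 0.1068, 0.2791]
tool_rot: [[-0.313, -0.95, -0.001], [-0.95, 0.313, -0.0], [0.001, 0.001, -1.0]]
ft_force: [1.4, -0.8, 0.6]
grip_width: 0.0855
charger top [ 0.50532391 -0.27332248  0.098     ] ring [ 0.50967297 -0.2750423   0.022     ]
[317.46011096 166.949137  ]
187 36
```

View pics/w2.png

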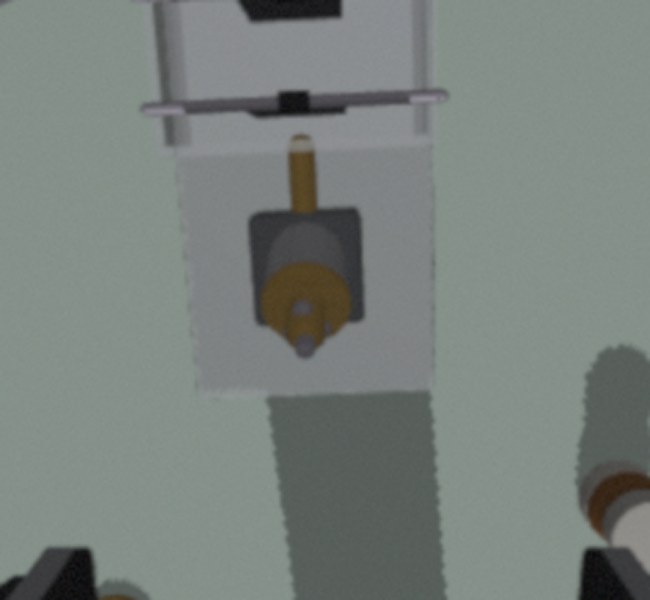

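Picture 5 shows the flange ellipse centred at crop (305.5,303), the pin tip at (304,345), the foot-plate corners at (200,393)/(430,390) and the electrode rod from (150,108) to (440,97).

Run:
```python
from h import *
import pickle
d=pickle.load(open("w2.pkl","rb"))
g=lambda x,y:(187+x/2.5,36+y/2.5)
im=d["frame"].astype(int); hsv=cv2.cvtColor(d["frame"],cv2.COLOR_RGB2HSV)
m=((hsv[...,0]>10)&(hsv[...,0]<32)&(hsv[...,1]>110)).astype(np.uint8); m[:135]=0; m[190:]=0; m[:,:280]=0; m[:,340:]=0
c=max(cv2.findContours(m,cv2.RETR_EXTERNAL,cv2.CHAIN_APPROX_NONE)[0],key=cv2.contourArea)
c=cv2.convexHull(c)[:,0].astype(float); q=np.array([onz(d,*p,.07) for p in c]); print("hull ext px",c.min(0),c.max(0))
fl=onz(d,*g(305.5,303),.07); print("flange",fl)
up=c[c[:,1]<158]; e=np.array([onz(d,*p,.07)[:2] for p in up])
A=np.c_[2*e,np.ones(len(e))]; s=np.linalg.lstsq(A,(e**2).sum(1),rcond=None)[0]; print("circfit(flat approx)",s[:2],np.sqrt(s[2]+s[:2]@s[:2]))
def yaw(a,b,z):
    A=onz(d,*g(*a),z);B=onz(d,*g(*b),z);v=(A-B)[:2]; return np.degrees(np.arctan2(v[1],v[0])),np.linalg.norm(v)
print("plate near edge dir(+y)",yaw((200,393),(430,390),.01)); print("rod",yaw((150,108),(440,97),.079))
print("right edge(+x)",yaw((435,150),(432,390),.01),"left",yaw((180,150),(200,393),.01))
for yw in (-15,-18,-21):
    a=np.radians(yw); n=np.array([-np.cos(a)*np.sin(.436),-np.sin(a)*np.sin(.436),np.cos(.436)])
    t=(proj(d,fl+.032*n)-np.array([187,36]))*2.5; print(yw,"tip predicted crop",t,"tank far mid",(proj(d,fl+[.0625*np.cos(a),.0625*np.sin(a),.0])-np.array([187,36]))*2.5)
D=pickle.load(open("D0.pkl","rb"));T=D["top"]
for im,dd,n in ((T,T,"top"),(D["scene"],D["scene"],"scene")): print(n,proj(dd,fl),proj(dd,fl+.032*n_ if 0 else fl+.032*n_) if 0 else "")
```

```text
hull ext px [292. 141.] [326. 172.]
flange [0.58558513 0.11361759 0.07      ]
circfit(flat approx) [0.58342192 0.11456467] 0.018928862461509658
plate near edge dir(+y) (np.float64(72.49164378042984), np.float64(0.11599775014815562))
rod (np.float64(73.71168072660437), np.float64(0.11000591526473621))
right edge(+x) (np.float64(-17.1208119126753), np.float64(0.11581080215563831)) left (np.float64(-16.371768459589116), np.float64(0.11749424740548249))
-15 tip predicted crop [305.17260772 350.27504866] tank far mid [294.8029516  145.87995904]
-18 tip predicted crop [303.33886499 350.33113889] tank far mid [303.09915059 145.60330975]
-21 tip predicted crop [301.50360018 350.29334421] tank far mid [311.40302171 145.78167242]
top [282.23642864 166.69985773] 
scene [358.86044617 188.99914147]
```

Flange ≈ (0.585, 0.114, 0.070) and cell yaw ≈ -17°; the rod measures 110 mm and the plate edge 116 mm (nominal 120), and the top and scene views agree within about 1 px. Back to the charger.

```bash
python3 -m crank '[0,0,0,-0.0058,-0.038,0.002,100, 0,0,0,-0.0058,-0.038,0.002,100, 0,0,0,-0.0058,-0.038,0.002,100, 0,0,0,-0.0058,-0.038,0.002,100, 0,0,0,-0.0058,-0.038,0.002,100, 0,0,0,-0.0058,-0.038,0.002,100, 0,0,0,-0.0058,-0.038,0.002,100, 0,0,0,-0.0058,-0.038,0.002,100, 0,0,0,-0.0058,-0.038,0.002,100, 0,0,0,-0.0058,-0.038,0.002,100, 0,0,0,0,0,-0.03,100,0,0,0,0,0,-0.04,100,0,0,0,0,0,-0.04,100,0,0,0,0,0,0,100]'
python3 - <<'E'
from h import *
import pickle
d=cam("wrist"); pickle.dump(d,open("w3.pkl","wb"))
im=cv2.cvtColor(d["frame"],cv2.COLOR_RGB2BGR)
cv2.imwrite("pics/w3.png",im); print([proj(d,(.507,-.2735,z)) for z in (0.022,.1)])
E
```

```text
time_s: 4.25
position: [0.5042, -0.2727, 0.1853]
tool_rot: [[-0.315, -0.949, -0.007], [-0.949, 0.315, 0.006], [-0.003, 0.009, -1.0]]
ft_force: [-0.1, 0.4, 0.6]
grip_width: 0.0855
[array([322.29606194, 180.0917693 ]), array([322.12547361, 207.454207  ])]
```

View pics/w3.png

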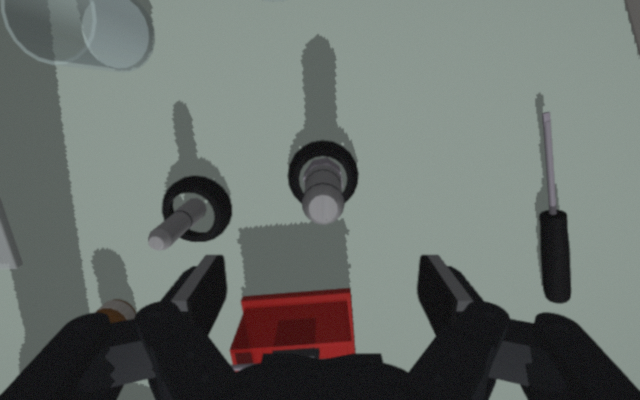

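Picture 6 shows the charger's top at (322,208) against a prediction of (322,207.5), so the position is confirmed at (0.507,-0.2735). Descend and grip.

```bash
python3 -m crank '[0,0,0,0.003,-0.001,-0.03,100, 0,0,0,0,0,-0.035,100, 0,0,0,0,0,-0.035,100, 0,0,0,0,0,-0.0225,100, 0,0,0,0,0,0,100, 0,0,0,0,0,0,100]' 100 && python3 -m crank '[0,0,0,0,0,0,0, 0,0,0,0,0,0,0, 0,0,0,0,0,0,0, 0,0,0,0,0,0,0, 0,0,0,0,0,0,0, 0,0,0,0,0,0,0, 0,0,0,0,0,0,0, 0,0,0,0,0,0,0]' 100
```

```text
time_s: 4.9
position: [0.5109, -0.2749, 0.0693]
tool_rot: [[-0.313, -0.95, 0.003], [-0.95, 0.313, -0.002], [0.001, -0.003, -1.0]]
ft_force: [-0.4, -0.8, -0.2]
grip_width: 0.0852
time_s: 5.7
position: [0.5102, -0.2737, 0.0676]
tool_rot: [[-0.313, -0.95, 0.001], [-0.95, 0.313, -0.001], [0.0, -0.001, -1.0]]
ft_force: [-0.2, 0.6, 5.2]
grip_width: 0.028
```

```bash
python3 -m crank '[0,0,0,0,0,0.03,0, 0,0,0,0,0,0.04,0, 0,0,0,0,0,0.045,0, 0,0,0,0,0,0.045,0, 0,0,0,0,0,0,0, 0,0,0,0,0,0,0]' && python3 -m crank '[-0.01275,-0.0417,0,0,0.041,0,0, -0.01275,-0.0417,0,0,0.041,0,0, -0.01275,-0.0417,0,0,0.041,0,0, -0.01275,-0.0417,0,0,0.041,0,0, -0.01275,-0.0417,0,0,0.041,0,0, -0.01275,-0.0417,0,0,0.041,0,0, -0.01275,-0.0417,0,0,0.041,0,0, -0.01275,-0.0417,0,0,0.041,0,0, -0.01275,-0.0417,0,0,0.041,0,0, -0.01275,-0.0417,0,0,0.041,0,0, 0,0,0,0,0,0,0, 0,0,0,0,0,0,0]'
python3 - <<'E'
from h import *
import pickle
o=observe(); print(o["position"],o["tool_rot"][:,2],o["grip_width"])
D={n:cam(n) for n in("wrist","scene","top")}; pickle.dump((D,o),open("D4.pkl","wb"))
C=lambda n:cv2.cvtColor(D[n]["frame"],cv2.COLOR_RGB2BGR)
W=np.zeros((600,800,3),np.uint8); W[:400,:640]=C("wrist")
for n,x0 in(("scene",0),("top",400)):
    p=proj(D[n],(.56,.12,.12)); x=int(p[0]-40);y=int(p[1]-20); print(n,x,y)
    W[400:600,x0:x0+400]=cv2.resize(C(n)[y:y+40,x:x+80],(400,200),interpolation=cv2.INTER_CUBIC)
cv2.imwrite("pics/w4.png",W)
E
```

```text
time_s: 6.3
position: [0.5099, -0.2733, 0.227]
tool_rot: [[-0.313, -0.95, 0.0], [-0.95, 0.313, -0.0], [0.0, -0.001, -1.0]]
ft_force: [-0.6, 0.3, -3.0]
grip_width: 0.0278
time_s: 7.5
position: [0.5089, 0.1373, 0.2249]
tool_rot: [[-0.309, -0.863, 0.4], [-0.951, 0.283, -0.123], [-0.007, -0.419, -0.908]]
ft_force: [0.4, -0.3, -1.8]
grip_width: 0.028
[0.50893104 0.1373105  0.22485862] [ 0.4003149  -0.12298508 -0.90808736] 0.02801116814870407
scene 313 152
top 238 152
```

View pics/w4.png

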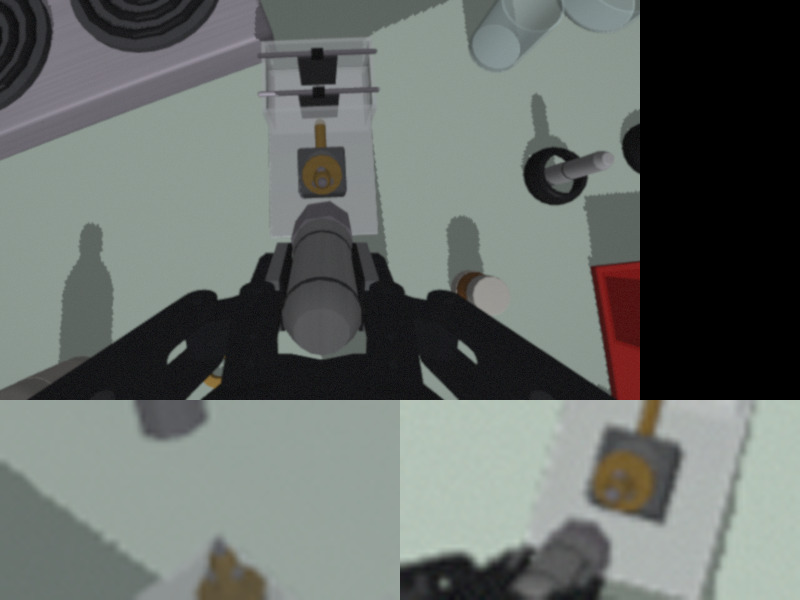

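Picture 7 shows the charger held square in the jaws (coupler edge at (322,203), top end near (322,325)). The flange is at (322,175), the pin at (321,182), and the scene and top views are consistent with that.

Run:
```python
from h import *
import pickle
D,o=pickle.load(open("D4.pkl","rb")); w=D["wrist"]; w2=pickle.load(open("w2.pkl","rb"))
R=o["tool_rot"];P=o["position"]
hsv=cv2.cvtColor(w["frame"],cv2.COLOR_RGB2HSV)
m=((hsv[...,0]>10)&(hsv[...,0]<32)&(hsv[...,1]>100)).astype(np.uint8); m[:150]=0; m[205:]=0; m[:,:290]=0; m[:,355:]=0
c=max(cv2.findContours(m,cv2.RETR_EXTERNAL,cv2.CHAIN_APPROX_NONE)[0],key=cv2.contourArea); (e)=cv2.fitEllipse(cv2.convexHull(c)); print("ellipse",e)
print("flange z.07:",onz(w,*e[0],.07),"cross w2",cross(w,e[0],w2,(187+305.5/2.5,36+303/2.5)))
for n,px in(("scene",(359.25,190)),("top",(282.8,167.4))): print(n,cross(w,e[0],D[n],px),onz(D[n],*px,.07))
f=np.array([.585,.114,.07])
for a in(-15,-17,-19):
    a=np.radians(a);n=np.array([-np.cos(a)*.4226,-np.sin(a)*.4226,.9063]);print("pin tip pred",proj(w,onz(w,*e[0],.07)+.032*n))
for dy in(-.003,0,.003,.006):
    L=.0676; org=P+R[:,2]*L+R[:,1]*dy
    print(dy,"mouth edge",proj(w,org-R[:,1]*.017),"top ctr",proj(w,org-R[:,2]*.1),"28mm corner",proj(w,org-R[:,2]*.028-R[:,1]*.017), "back", proj(w,org-R[:,2]*.092+R[:,1]*.015))
# silhouette rows along column 322
print([(v,w["frame"][v,322].tolist()) for v in list(range(196,212))+list(range(345,360))])
```

```text
ellipse ((321.5475769042969, 174.364013671875), (38.6153450012207, 39.02584457397461), 93.99323272705078)
flange z.07: [0.58507302 0.11400195 0.07      ] cross w2 (array([0.58537928, 0.1138324 , 0.06839563]), np.float64(0.00015818294174254363))
scene (array([0.58654834, 0.11399632, 0.06541487]), np.float64(0.0011446169789167894)) [0.58793784 0.11124857 0.07      ]
top (array([0.58569025, 0.11314695, 0.0618917 ]), np.float64(0.002256912602866881)) [0.58340009 0.1118901  0.07      ]
pin tip pred [322.12498588 182.63966721]
pin tip pred [321.56901214 182.6597864 ]
pin tip pred [321.01270034 182.6608224 ]
-0.003 mouth edge [321.85247628 191.58739301] top ctr [322.11674219 316.43661232] 28mm corner [321.89441481 205.43224957] back [322.09846368 336.54919219]
0 mouth edge [321.85553671 196.23190569] top ctr [322.11991548 323.74500922] 28mm corner [321.89772124 210.71102845] back [322.10142209 342.98783055]
0.003 mouth edge [321.85856821 200.83749987] top ctr [322.12301942 330.93014997] 28mm corner [321.90099052 215.93815428] back [322.10432298 349.32673437]
0.006 mouth edge [321.86157108 205.4044768 ] top ctr [322.12605569 337.99435894] 28mm corner [321.90422307 221.11410995] back [322.10716761 355.5676585 ]
[(196, [49, 49, 51]), (197, [78, 78, 78]), (198, [114, 117, 117]), (199, [133, 136, 136]), (200, [135, 138, 138]), (201, [121, 124, 124]), (202, [95, 93, 98]), (203, [72, 72, 76]), (204, [66, 64, 69]), (205, [67, 66, 69]), (206, [68, 65, 68]), (207, [67, 64, 71]), (208, [67, 66, 70]), (209, [65, 64, 69]), (210, [67, 65, 69]), (211, [67, 65, 69]), (345, [84, 84, 86]), (346, [85, 85, 85]), (347, [84, 85, 86]), (348, [85, 86, 88]), (349, [86, 87, 89]), (350, [84, 85, 85]), (351, [86, 86, 88]), (352, [83, 85, 85]), (353, [85, 86, 88]), (354, [88, 88, 88]), (355, [93, 98, 95]), (356, [96, 104, 100]), (357, [105, 114, 108]), (358, [99, 108, 103]), (359, [60, 66, 64])]
```

The flange is solid at (0.585, 0.114, 0.070); the charger sits +4 mm in tool y. Move onto the axis with the mouth about 50 mm above the flange, then check.

```bash
python3 -m crank '[0,0,0,0.008,-0.0025,-0.0113,0, 0,0,0,0.008,-0.0025,-0.0113,0, 0,0,0,0.008,-0.0025,-0.0113,0, 0,0,0,0.0077,-0.0023,-0.0113,0, 0,0,0,0,0,0,0, 0,0,0,0,0,0,0]' 120
cat > chk.py <<'E'
from h import *
import sys
o=observe(); R=o["tool_rot"];P=o["position"]; f=np.array([.585,.114,.07]); a=np.radians(-17)
n=np.array([-np.cos(a)*.4226,-np.sin(a)*.4226,.9063])
org=P+R[:,2]*.0676+R[:,1]*.004; r=org-f; s=r@n
print("s",s,"lateral err",r-s*n,"tilt",np.degrees(np.arccos(-R[:,2]@n)),"axis turn needed",np.cross(R[:,2],-n),"F",o["ft_force"],"along n",o["ft_force"]@n,"t",o["time_s"],o["grip_width"])
if len(sys.argv)>1:
    D={k:cam(k) for k in("wrist","scene")}
    C=lambda k:cv2.cvtColor(D[k]["frame"],cv2.COLOR_RGB2BGR)
    x,y=[int(v) for v in proj(D["scene"],f+.05*n)-[32,40]]
    W=np.hstack([cv2.resize(C("wrist")[130:280,240:400],(400,375),interpolation=3),cv2.resize(C("scene")[y:y+60,x:x+64],(400,375),interpolation=3)])
    w=D["wrist"];print("scene crop",x,y); print("wrist: flange",proj(w,f),"tip",proj(w,f+.032*n),"front flange edge",proj(w,f+.019*np.array([np.cos(a)*.9063,np.sin(a)*.9063,.4226])),"mouth edge",proj(w,org-R[:,1]*.017))
    print("scene: org",proj(D["scene"],org),"tip",proj(D["scene"],f+.032*n),"flange",proj(D["scene"],f))
    cv2.imwrite(sys.argv[1],W)
E
python3 chk.py pics/w5.png
```

```text
time_s: 8.25
position: [0.5418, 0.1265, 0.1811]
tool_rot: [[-0.311, -0.861, 0.403], [-0.95, 0.286, -0.124], [-0.009, -0.421, -0.907]]
ft_force: [-0.5, 0.0, -1.5]
grip_width: 0.0278
s 0.0521347457286521 lateral err [ 0.00164272 -0.00113146  0.00088847] tilt 0.31963805114752464 axis turn needed [ 6.20893271e-05 -1.23676595e-03  1.96295526e-04] F [-0.45157393  0.02361203 -1.526735  ] along n -1.19826596502146 t 8.25 0.027781855185961848
scene crop 322 133
wrist: flange [321.10964835 205.73353048] tip [321.06832301 219.79865315] front flange edge [320.54995985 182.5236658 ] mouth edge [321.88107574 202.37758549]
scene: org [355.20244577 173.67683977] tip [356.34581997 179.42138408] flange [358.72921033 188.8052839 ]
```

View pics/w5.png

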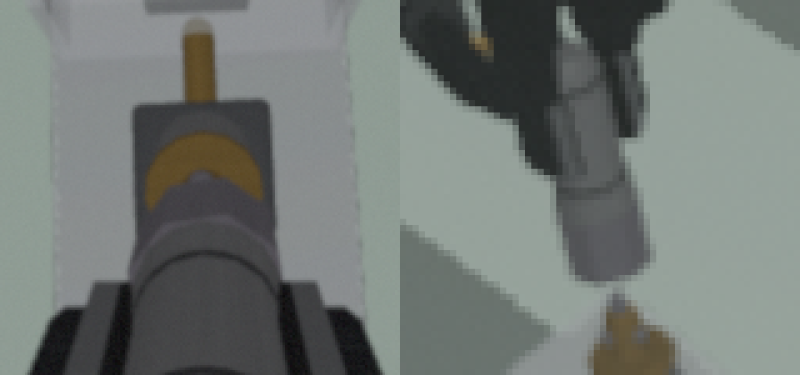

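Picture 8 shows the coupler right above the pin: in the scene crop the mouth is at (608,275) and the pin at (617,293), both where predicted, and in the wrist crop the coupler is centred over the flange (207 against 204). Apply the small lateral correction and go on over the shaft.

```bash
python3 -m crank '[0,0,0,0.0016,-0.0001,-0.0082,0, 0,0,0,0.0024,-0.0005,-0.0077,0, 0,0,0,0.0032,-0.0010,-0.0073,0, 0,0,0,0.0032,-0.0010,-0.0073,0, 0,0,0,0,0,0,0]' 120; python3 chk.py
```

```text
time_s: 8.85
position: [0.5521, 0.1238, 0.1497]
tool_rot: [[-0.311, -0.861, 0.402], [-0.95, 0.286, -0.124], [-0.008, -0.421, -0.907]]
ft_force: [0.1, 0.1, -1.6]
grip_width: 0.0276
s 0.019212224458194843 lateral err [-0.00143643  0.00024711 -0.00067359] tilt 0.33860624584152377 axis turn needed [ 9.92438214e-05 -2.28877031e-03  3.56283562e-04] F [ 0.05897465  0.06356595 -1.55866109] along n -1.4285942596804544 t 8.85 0.027577312909955673
```

```bash
python3 -m crank '[0,0,0,0.0025,-0.0006,-0.0042,0, 0,0,0,0.0022,-0.0006,-0.0044,0, 0,0,0,0,0,0,0]' 120; python3 chk.py; python3 -m crank '[0,0,0,0.0014,-0.0004,-0.0032,0,0,0,0,0,0,0,0]'; python3 chk.py
```

```text
time_s: 9.15
position: [0.5566, 0.1229, 0.142]
tool_rot: [[-0.311, -0.861, 0.403], [-0.95, 0.286, -0.123], [-0.009, -0.421, -0.907]]
ft_force: [-3.0, 0.6, 1.6]
grip_width: 0.0279
s 0.010286572429114477 lateral err [-0.00048567  0.00041402 -0.00027268] tilt 0.32085074358454096 axis turn needed [-0.00013587 -0.00133246  0.00012107] F [-2.97010775  0.59100827  1.61367666] along n 2.7358206276651185 t 9.15 0.027890663127832897
time_s: 9.35
position: [0.5579, 0.1225, 0.1388]
tool_rot: [[-0.311, -0.861, 0.403], [-0.95, 0.286, -0.124], [-0.009, -0.421, -0.907]]
ft_force: [-1.1, 1.0, -3.4]
grip_width: 0.0276
s 0.006780043203179996 lateral err [-0.00062521  0.00043288 -0.00033759] tilt 0.32307974548831275 axis turn needed [-8.92571157e-05 -1.48703605e-03  1.62927040e-04] F [-1.07002988  1.00161001 -3.38657228] along n -2.5130593727066186 t 9.35 0.02758110378971866
```

```bash
python3 -m crank '[0,0,0,0.0014,-0.0004,-0.0027,0,0,0,0,0,0,0,0]'; python3 chk.py; python3 -m crank '[0,0,0,0.0014,-0.0004,-0.0027,0,0,0,0,0,0,0,0]'; python3 chk.py
```

```text
time_s: 9.55
position: [0.5595, 0.1221, 0.1363]
tool_rot: [[-0.311, -0.861, 0.403], [-0.95, 0.286, -0.123], [-0.009, -0.422, -0.907]]
ft_force: [-1.4, 1.1, -3.5]
grip_width: 0.0279
s 0.0037832936634691144 lateral err [-0.00014204  0.00042385 -0.000121  ] tilt 0.31490113191699187 axis turn needed [-1.45712171e-04 -7.95778356e-04  4.35133134e-05] F [-1.43160787  1.13493856 -3.47219622] along n -2.4280606744505002 t 9.55 0.027900724634378888
time_s: 9.75
position: [0.561, 0.1217, 0.1343]
tool_rot: [[-0.311, -0.86, 0.404], [-0.95, 0.285, -0.124], [-0.009, -0.423, -0.906]]
ft_force: [-8.2, 1.5, 8.2]
grip_width: 0.028
s 0.0013490791414863365 lateral err [0.00040154 0.00037552 0.0001279 ] tilt 0.31170002003956665 axis turn needed [-3.47486518e-05  2.05646724e-04 -4.35309168e-05] F [-8.20240709  1.4891838   8.24707314] along n 10.973195181969347 t 9.75 0.02797621196651947
```

```bash
python3 -m crank '[0,0,0,0.0008,-0.0002,-0.0018,0,0,0,0,0,0,0,0]'; python3 chk.py; python3 -m crank '[0,0,0,0.0008,-0.0002,-0.0018,0,0,0,0,0,0,0,0]'; python3 chk.py
```

```text
time_s: 9.95
position: [0.5615, 0.1217, 0.134]
tool_rot: [[-0.311, -0.86, 0.406], [-0.95, 0.285, -0.124], [-0.009, -0.424, -0.906]]
ft_force: [-14.2, 1.3, 17.9]
grip_width: 0.0277
s 0.0008223586108711162 lateral err [0.00086714 0.00037198 0.00033599] tilt 0.32790763210642165 axis turn needed [ 0.00016012  0.00177438 -0.0001705 ] F [-14.19377776   1.34000589  17.90053414] along n 22.125013957254954 t 9.95 0.027667602746382143
time_s: 10.15
position: [0.5617, 0.1217, 0.1339]
tool_rot: [[-0.31, -0.859, 0.407], [-0.951, 0.285, -0.124], [-0.009, -0.425, -0.905]]
ft_force: [-27.7, 2.5, 36.8]
grip_width: 0.0278
s 0.0006686422106467569 lateral err [0.00107751 0.00033351 0.00043503] tilt 0.35538347332617354 axis turn needed [ 0.00044821  0.00294623 -0.0002018 ] F [-27.72397151   2.51927669  36.77277348] along n 44.84264737555313 t 10.15 0.02782313292686858
```

The force now rises stiffly (12→23→45 N within 0.7 mm) at an estimated 0.7 mm from home. I'll check by picture that this is the flange stop and not a jam.

Run:
```python
from h import *
import pickle
D={k:cam(k) for k in("wrist","scene")}; o=observe(); pickle.dump((D,o),open("D6.pkl","wb"))
R=o["tool_rot"]; f=np.array([.585,.114,.07]); a=np.radians(-17)
n=np.array([-np.cos(a)*.4226,-np.sin(a)*.4226,.9063]); e=np.array([np.cos(a)*.9063,np.sin(a)*.9063,.4226])
w=D["wrist"]; print("flange far edge",proj(w,f+.019*e))
for s in(0,.002,.004,.006): print(s,"mouth edge wrist",proj(w,f+s*n+.017*e),"neck/coupler top edge",proj(w,f+(s+.028)*n+.017*e),"scene",proj(D["scene"],f+s*n))
C=lambda k:cv2.cvtColor(D[k]["frame"],cv2.COLOR_RGB2BGR)
W=np.hstack([cv2.resize(C("wrist")[150:250,270:370],(480,480),interpolation=3),cv2.resize(C("scene")[155:215,330:370],(320,480),interpolation=3)])
cv2.imwrite("pics/w6.png",W); print([(v,w["frame"][v,322].tolist()) for v in range(168,206)])
```

```text
flange far edge [322.26459942 200.54976499]
0 mouth edge wrist [322.33268451 203.59148861] neck/coupler top edge [322.41805546 218.85682323] scene [358.72921033 188.8052839 ]
0.002 mouth edge wrist [322.33804297 204.5491037 ] neck/coupler top edge [322.42513418 220.12341005] scene [358.5829841  188.22971199]
0.004 mouth edge wrist [322.34350239 205.52483497] neck/coupler top edge [322.43236624 221.41756582] scene [358.43639959 187.65271004]
0.006 mouth edge wrist [322.34906563 206.51919958] neck/coupler top edge [322.43975667 222.74019624] scene [358.28945543 187.07427252]
[(168, [97, 78, 45]), (169, [94, 77, 44]), (170, [95, 77, 43]), (171, [97, 77, 42]), (172, [95, 77, 41]), (173, [96, 77, 42]), (174, [95, 76, 42]), (175, [94, 76, 39]), (176, [94, 75, 39]), (177, [96, 78, 43]), (178, [96, 77, 43]), (179, [95, 76, 40]), (180, [96, 79, 41]), (181, [96, 76, 41]), (182, [91, 74, 42]), (183, [76, 67, 49]), (184, [62, 59, 56]), (185, [57, 58, 59]), (186, [58, 60, 61]), (187, [62, 64, 66]), (188, [66, 68, 69]), (189, [70, 70, 71]), (190, [66, 68, 68]), (191, [70, 70, 71]), (192, [68, 67, 68]), (193, [67, 69, 70]), (194, [67, 68, 69]), (195, [70, 70, 71]), (196, [69, 69, 71]), (197, [69, 69, 70]), (198, [70, 68, 68]), (199, [72, 67, 62]), (200, [74, 62, 45]), (201, [77, 63, 38]), (202, [80, 68, 52]), (203, [73, 67, 63]), (204, [68, 65, 68]), (205, [68, 67, 73])]
```

View pics/w6.png

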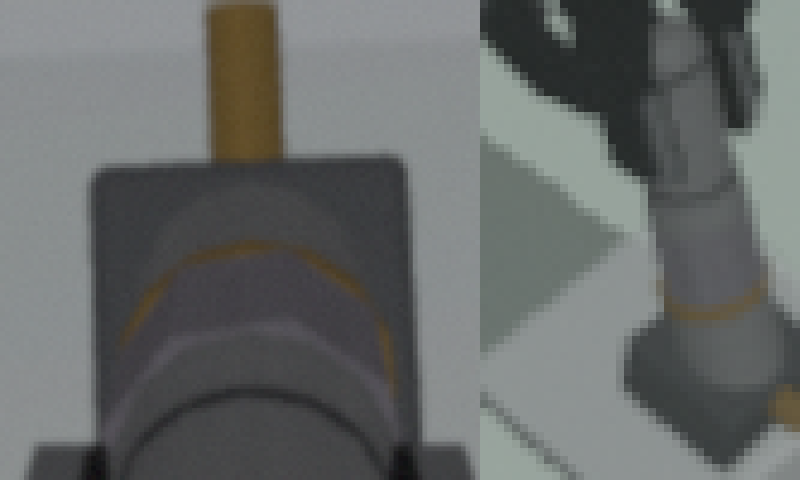

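Picture 9 shows the mouth on the flange all round. In the wrist view the mouth edge (row ~203) is 3 px below the flange rim (row ~200), as predicted for home, and the scene view shows no gap. I'll ease the push a little to stay well below the limits, let it settle and check.

```bash
python3 -m crank '[0,0,0,-0.0008,0.0002,0.0007,0,0,0,0,0,0,0,0,0,0,0,0,0,0,0,0,0,0,0,0,0,0,0,0,0,0,0,0,0,0,0,0,0,0,0,0,0,0,0,0,0,0,0]' 120; python3 chk.py;  python3 -m crank '[0,0,0,0,0,0,0,0,0,0,0,0,0,0,0,0,0,0,0,0,0]'; python3 chk.py
```

```text
time_s: 10.95
position: [0.5616, 0.1217, 0.1339]
tool_rot: [[-0.31, -0.859, 0.407], [-0.951, 0.285, -0.124], [-0.01, -0.425, -0.905]]
ft_force: [-20.3, 1.1, 27.6]
grip_width: 0.0277
s 0.0007443507496558769 lateral err [0.0009828  0.00039826 0.00038398] tilt 0.3650707541785367 axis turn needed [ 0.00032195  0.00329406 -0.00030552] F [-20.32605229   1.10168459  27.63661834] along n 33.397643997772356 t 10.95 0.027704200256566044
time_s: 11.25
position: [0.5616, 0.1217, 0.1339]
tool_rot: [[-0.31, -0.859, 0.407], [-0.951, 0.285, -0.124], [-0.01, -0.425, -0.905]]
ft_force: [-19.7, 1.3, 27.0]
grip_width: 0.0279
s 0.0007407450780025115 lateral err [0.00095936 0.00040868 0.00037211] tilt 0.36351777835460697 axis turn needed [ 0.00032236  0.00324196 -0.00029823] F [-19.74785989   1.34842684  26.96225833] along n 32.583290636659584 t 11.25 0.02785843635208375
```

Steady: 33 N along the axis, tilt 0.4°, at rest. Handing in.

```bash
python3 -c "from rig import *; print(close_job())"
```

```text
the job is handed in; nothing more can be done
None
```

I took the thick charger from the right-hand stand and pressed it onto the clear cell's nipple. I handed the job in at 11.3 s with the charger still gripped and held home; the hand-in gives no verdict.

- **Force:** the last reading was a steady push of about 33 N along the nipple axis. It had peaked near 45 N, and I eased it back.
- **Position and tilt:** the mouth was about 0.7 mm from home by calculation, about 1.1 mm sideways, and the tilt was about 0.4°. Until the stop, the calculated height read up to about 1 mm high, which is within calibration error.
- **Picture at the stop:** the mouth sat on the flange all round, with no gap in the wrist or scene view. This was taken before I eased the push; after that I relied on the force and pose readings.
- **Not seen directly:** the snap and the valve pin travel. I inferred both from the force pattern: a small rise near 10 mm, little force until near home, then the stiff flange stop.
- **Disagreement:** the scene and top cameras put the flange 2 to 3 mm from the wrist camera's estimate. I trusted the wrist views, which agreed with each other.
- **Other things on the bench:** the arm's path stayed well above them. I did not take a final picture to check that none had moved.

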